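Make up the drafting tray and the sewing tray

TASK

Make up the two kits for the class from the stock in the middle of the table. The narrow two-compartment tray is the drafting kit: the bar-shaped pattern weight goes lengthwise in its longer compartment, set down and not dropped, and the glue stick stands in the shorter one; the big three-compartment tray is the sewing kit: the tall tube of thread stands on the thread peg, the jar of buttons stands in the square compartment beside it, and the thread snips lie flat in the large compartment. Leave the small reel of thread and the round weight where they stand.

Things in the scene. Friction and masses are not known exactly. Their poses are not given: they have to be found in the camera images.
- tube_c (a point): Tall tube of ecru thread standing upright: 50 mm across, 80 mm high, open from end to end (bore 28 mm). Point at its centre, 40 mm above its foot; z up its axis.
- jar_c (a point): Round clear jar of buttons with a white lid, standing: 47 mm across, 60 mm high. Point at its centre, 30 mm above its foot; z up.
- snips_c (a point): Thread snips lying flat: two black grips, steel blades, spring bow. The grips are 68 mm long (34 mm either way along x from the point), 26 mm across together (along y), 12 mm thick; blades reach 68 mm to +x, the bow 48 mm to -x. Point between the grips, which is about where it balances, 6 mm above its underside; z up.
- weight_c (a point): Bar-shaped dark cast-iron pattern weight, about 0.6 kg: foot 90 mm long (along x) by 42 mm wide and 17 mm high, with a small step to 21 mm, and on it an upright grip rib 52 mm long (x), 12 mm thick (y), its top 62 mm above the underside. Point in the rib, on the middle of the weight, 40 mm above the underside; z up. Lift it by the rib.
- glue_c (a point): Glue stick standing upright, white barrel, red cap: 27 mm across, 88 mm high. Point at its centre, 44 mm above its foot; z up.
- reel_c (a point): Small reel of ecru thread, standing, 32 mm across and 40 mm high; it stays where it is. Point at its centre, 20 mm up.
- disc_c (a point): Round dark iron weight, 52 mm across and 22 mm high; it stays where it is. Point at its centre, 11 mm up.
- tray_draft: Drafting tray, grey, fixed: 198 mm (x) by 96 mm (y), walls 6 mm thick, 18 mm high, floor top 5 mm above the table. Origin: centre of the underside. Two compartments in a row along x: the longer, 119 x 84 mm, is centred at x = -33.5 mm, y = 0; the shorter, 61 x 84 mm, at x = +62.5 mm, y = 0.
- tray_sew: Sewing tray, grey, fixed: 198 (x) x 224 mm (y), walls 6 mm thick, 18 mm high, floor top 5 mm above the table. Origin: centre of the underside. Large compartment 186 (x) x 122 mm (y), centre x = 0, y = -45 mm. Two squares 90 x 84 mm: one centred at x = +48, y = +64 mm, with the upright wooden thread peg in its middle, 6 mm thick, top 45 mm above the table; the plain one at x = -48, y = +64 mm.
Things that resemble listed ones, but are neither listed nor needed, are in the scene too. Of the things like the part that bears snips_c, leave any that is orange or white; of the rest the larger one is meant.

How it is judged:
At the end, for the whole second after the job is handed in: Weight flat and lengthwise (within 20 degrees) in the longer, glue stick in the shorter drafting compartment; tube over the peg, jar in the plain square, snips flat in the large sewing compartment; all on the tray floors (within 5 mm), upright or flat within 6 degrees, released, at rest (x of weight_c in the frame of tray_draft between -0.0515 and -0.0155 m and y of weight_c in the frame of tray_draft between -0.024 and 0.024 m and z of weight_c in the frame of tray_draft between 0.04 and 0.05 m and angle between each of weight_c, glue_c, tube_c, jar_c, snips_c's own z axis and vertical below 0.1 rad and linear speed of each of weight, glue, tube, jar, snips below 0.02 m/s and angle between the x axis of weight_c and the x axis of tray_draft, either way round below 0.35 rad and x of glue_c in the frame of tray_draft between 0.0405 and 0.0845 m and y of glue_c in the frame of tray_draft between -0.032 and 0.032 m and z of glue_c in the frame of tray_draft between 0.044 and 0.054 m and x of tube_c in the frame of tray_sew between 0.034 and 0.062 m and y of tube_c in the frame of tray_sew between 0.05 and 0.078 m and z of tube_c in the frame of tray_sew between 0.04 and 0.05 m and x of jar_c in the frame of tray_sew between -0.072 and -0.024 m and y of jar_c in the frame of tray_sew between 0.043 and 0.085 m and z of jar_c in the frame of tray_sew between 0.03 and 0.04 m and x of snips_c in the frame of tray_sew between -0.055 and 0.055 m and y of snips_c in the frame of tray_sew between -0.095 and 0.005 m and z of snips_c in the frame of tray_sew between 0.006 and 0.016 m); the robot touches nothing.
It fails at once if the small reel was shifted by more than 20 mm or knocked over (distance of reel_c from where it was at the start of the episode above 0.02 m or angle between reel_c's own z axis and vertical above 0.5 rad).
It fails at once if the round weight was shifted by more than 20 mm or tipped (distance of disc_c from where it was at the start of the episode above 0.02 m or angle between disc_c's own z axis and vertical above 0.5 rad).
It fails at once if the bar weight was dropped (it fell free of the fingers faster than 0.5 m/s, a fall of about 13 mm) (contact force between the fingers and weight below 0.2 N and linear speed of weight above 0.5 m/s).
It also fails if it takes over 123 s, if anything falls off the work surface, if the arm or the gripper's body presses on something with over 40 N, if the wrist force passes 120 N, or if a joint passes its speed limit or range.

ROBOT

A 7-joint arm with a two-finger parallel gripper is mounted at the origin on the work surface. World frame = base frame: x ahead of the robot, y to its left, z up, the work surface at z = 0. Lengths are in m, angles in rad, forces in N, time in s.
With the tool pointing down it reaches from about 0.4 to 0.875 m from the base axis. Payload 4.4 kg.
Tool frame: the origin (TCP) lies on the centre line of the jaws, within the pads' length; the fingertips stand 19 mm ahead of it and the grasp point (between the pads) is the TCP; x points along the fingers, y is the direction in which the jaws open and shut, and the axes are right-handed (so a half turn about x gives the same grasp; the last joint's range is limited). The gripper opens to 85 mm and grips with 20 to 120 N. Pads are 22 mm wide; open, the fingers measure 114 mm over their backs; the gripper's body (76 mm by 85 mm) begins 54 mm behind the grasp point. The pads swing forward as they close: fully open they stand 13 mm farther back than shut.
Start: joints at [-1.314, 0.628, 0.038, 1.517, -0.027, 0.996, -0.02], TCP at [0.206, 0.616, 0.25] pointing down, gripper open.
Joint ranges: [-3.06, 3.06], [-0.37, 2.12], [-1.25, 1.32], [0.18, 2.47], [-1.1, 4.24], [0.23, 1.98], [-2.94, 2.94]. Speed limits (rad/s): [2.57, 2.57, 3.14, 3.14, 3.14, 3.14, 3.14].

INTERFACE

Orientations are given as a 3x3 rotation matrix whose columns are the frame's x, y, z axes.
In Python, from workcell import env gives the robot as it stands. Calls block until the motion is done:
- env.movep(position, orientation): joint-space move of the TCP to a pose.
- env.move_linear(position, rotation=None, velocity=0.15, contact_N=None): straight line of the TCP; rotation=None keeps the orientation; velocity is the mean speed in m/s. With contact_N (N) it stops when the force on the tool has changed by that much, and returns True; else False.
- env.goto_joints(angles): joint-space move.
- env.let_go() and env.clamp(effort=None): open the fingers fully, or close them until they stop; effort is the grip in N (None keeps the last).
- env.dwell(seconds).
- env.inverse_kinematics(position, orientation): joint angles nearest the present ones, or None.
- env.observe(): the state.
- env.grab_frame(name): name is "side" or "top" or "wrist"; returns a dict with "frame" (400x640x3 uint8, red, green, blue), "mtx" (3x3 intrinsics, pixels), "origin" and "orientation" of the camera in the world. Camera axes: x right, y down, z forward; pixel columns grow to the right and rows downward; lengths in m; the calibration is good to about 2 mm. A picture is of the moment at which its call begins. There is no depth.
A pose or a line that the arm cannot do raises env.IKError and nothing moves.
- env.hand_in(): hands the job in, once; it reports no verdict.
The state is a dict: "time": time; "joint_pos": joint angles; "dq": joint speeds; "effort": joint torques, N m; "tcp_pos": TCP position; "eef_rot": TCP orientation; "contact_force": force on the tool from outside, world axes, zero at the start; "wrist_torque": the same for the moment, N m; "gripper_width": finger opening in m.
Only numpy, scipy, OpenCV 4.12 (cv2) and the standard library are available. Lean on these libraries where they do the work, as an engineer would, in place of code of your own. Each camera call takes 0.05 s, during which the arm holds its last target.

## Working session

There is one attempt and no reset: what is moved stays moved. The work goes in short steps, each a Python script; the robot and the scene stay as the last script left them, time stands still between calls to the robot, and variables do not carry over. Pictures are saved under pics/ and viewed, and the job is handed in when it is done.

```bash
ls; mkdir -p pics
python3 - <<'E'
from workcell import env
import cv2,numpy as np
s=env.observe(); print(s['time'],s['tcp_pos'],s['eef_rot'],s['gripper_width'])
for n in ['top','side','wrist']:
    f=env.grab_frame(n); cv2.imwrite(f'pics/{n}0.png',f['frame'][:,:,::-1]); print(n,f['mtx'].tolist(),f['origin'],f['orientation'])
print(env.observe()['time'])
E
```

```text
pics
0.0 [0.20598352 0.61585181 0.24939647] [[-5.64301320e-04  3.17260573e-01  9.48338236e-01]
 [-1.83248983e-03  9.48336467e-01 -3.17261072e-01]
 [-9.99998162e-01 -1.91685101e-03  4.62292537e-05]] 0.08573754107347367
top [[474.18863227517545, 0.0, 312.4710002587919], [0.0, 474.18863227517545, 196.1207767673718], [0.0, 0.0, 1.0]] [ 0.43111138 -0.00698513  1.06122126] [[ 0.02748225 -0.98590736  0.16501943]
 [-0.99960881 -0.0262473   0.00966003]
 [-0.00519258 -0.16522036 -0.98624301]]
side [[380.0683287470028, 0.0, 321.65999071191084], [0.0, 380.0683287470028, 206.26215854953873], [0.0, 0.0, 1.0]] [ 0.3700082  -0.50872195  0.65045727] [[ 0.92374258 -0.27873348  0.26269238]
 [-0.38299991 -0.67807909  0.62731158]
 [ 0.00327347 -0.68008557 -0.73312543]]
wrist [[294.59668799814216, 0.0, 318.4233151738481], [0.0, 294.59668799814216, 204.5468563374062], [0.0, 0.0, 1.0]] [0.12922905 0.6418801  0.37126124] [[ 0.31743912  0.89826602  0.30389235]
 [ 0.94827761 -0.30022199 -0.10313255]
 [-0.0014053   0.32091262 -0.94710776]]
0.15
```

View pics/top0.png

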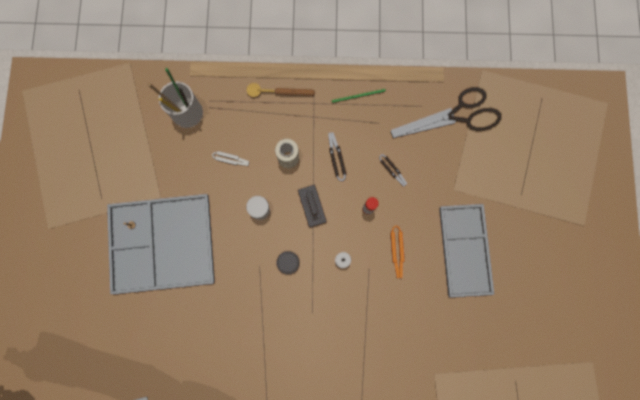

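View pics/side0.png

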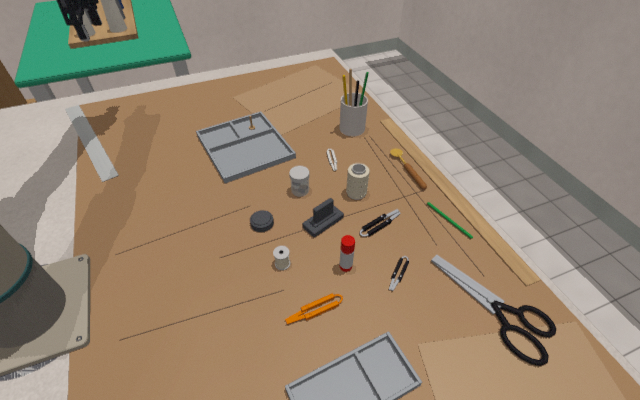

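Run:
```python
import cv2
im=cv2.imread('pics/top0.png')
c=im[60:300,220:480]
cv2.imwrite('pics/top0c.png',cv2.resize(c,None,fx=2.5*1,fy=2.5,interpolation=cv2.INTER_CUBIC))
```

```text
(no output)
```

The top view shows the sewing tray on the left, (160,245), with the peg near (130,225). The drafting tray is on the right at (466,250). The stock is in between: tube (287,150), jar (258,208), bar weight (312,206), large black snips (337,157), small snips (393,170), glue (371,204), disc (288,262), reel (343,260).

View pics/top0c.png

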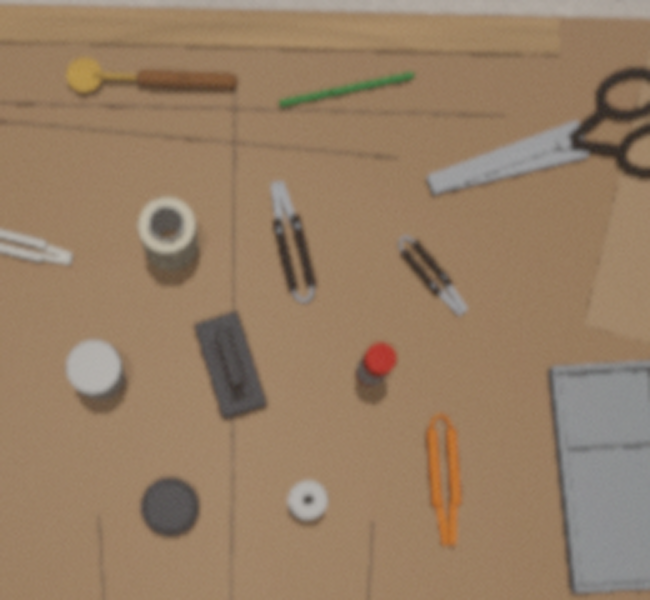

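Run:
```python
import cv2
im=cv2.imread('pics/top0.png')
a=cv2.resize(im[185:305,100:225],None,fx=4,fy=4,interpolation=cv2.INTER_CUBIC)
b=cv2.resize(im[195:305,430:505],None,fx=4,fy=4,interpolation=cv2.INTER_CUBIC)
import numpy as np
o=np.zeros((480,800,3),np.uint8); o[:480,:500]=a; o[:440,500:800]=b
cv2.imwrite('pics/trays.png',o)
c=cv2.resize(im[125:235,270:400],None,fx=6,fy=5.4,interpolation=cv2.INTER_CUBIC)
c=cv2.resize(im[120:220,270:400],None,fx=6,fy=6,interpolation=cv2.INTER_CUBIC)
cv2.imwrite('pics/mid.png',c)
s=cv2.imread('pics/side0.png')
cv2.imwrite('pics/sidec.png',cv2.resize(s[140:290,240:440],None,fx=4,fy=4,interpolation=cv2.INTER_CUBIC))
```

```text
(no output)
```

View pics/trays.png

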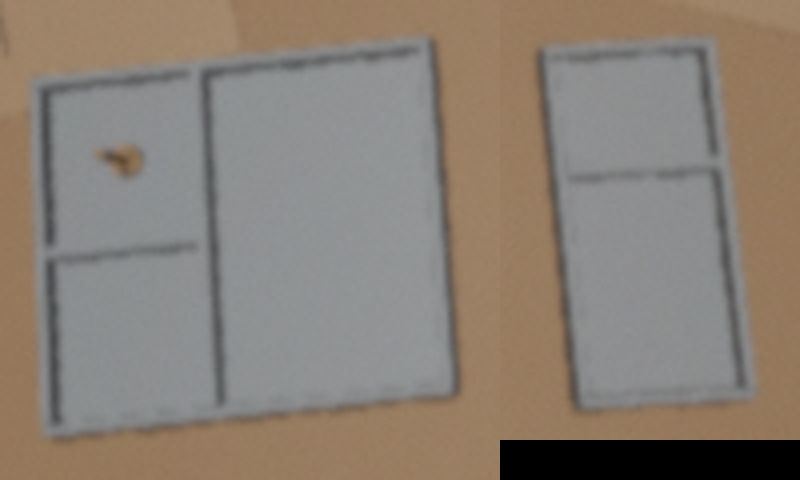

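View pics/mid.png

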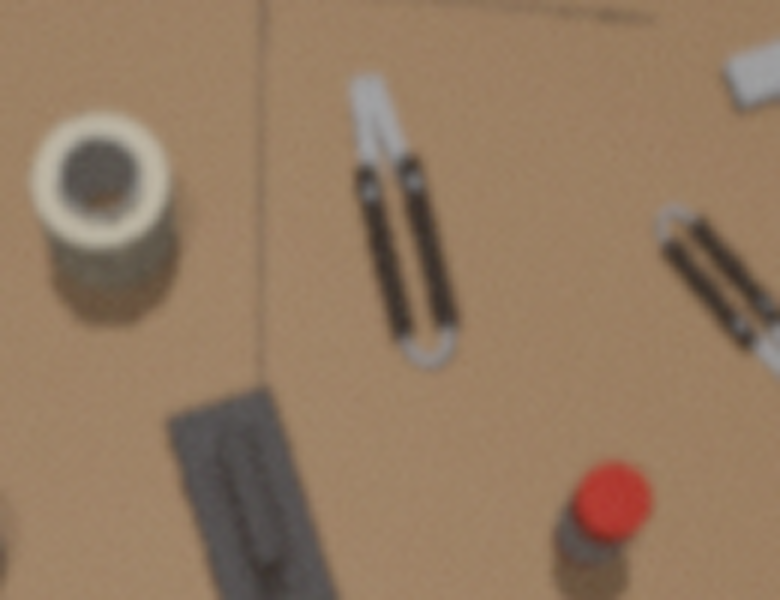

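View pics/sidec.png

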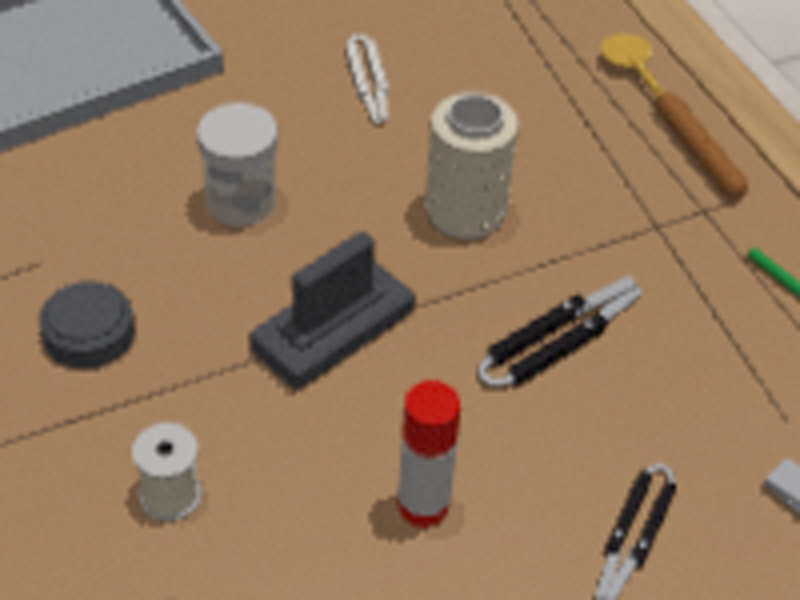

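```bash
cat > h.py <<'E'
import numpy as np,cv2
from workcell import env
def world(f,uv,z):
    uv=np.atleast_2d(np.array(uv,float)); K=f['mtx'];o=np.array(f['origin']);R=np.array(f['orientation'])
    d=(R@np.linalg.inv(K)@np.c_[uv,np.ones(len(uv))].T).T
    return (o+d*((z-o[2])/d[:,2])[:,None])[:,:2]
def proj(f,P):
    P=np.atleast_2d(P);R=np.array(f['orientation']); c=(P-np.array(f['origin']))@R
    u=c@np.array(f['mtx']).T; return u[:,:2]/u[:,2:]
def crop(uv,s,off): return (np.atleast_2d(np.array(uv,float))+0.5)/s-0.5+np.array(off)
def fit(local,w):
    local=np.array(local,float);lc=local.mean(0);wc=w.mean(0)
    a=local-lc;b=w-wc
    th=np.arctan2((a[:,0]*b[:,1]-a[:,1]*b[:,0]).sum(),(a*b).sum())
    R=np.array([[np.cos(th),-np.sin(th)],[np.sin(th),np.cos(th)]])
    t=wc-R@lc; return t,th,np.abs(local@R.T+t-w).max()
E
python3 - <<'E'
from h import *
import pickle
fs={n:env.grab_frame(n) for n in ['top','side']}
pickle.dump(fs,open('f0.pkl','wb'))
t,s=fs['top'],fs['side']
np.set_printoptions(precision=4,suppress=True)
C=lambda p:crop(p,2.5,(220,60)); M=lambda p:crop(p,6,(270,120)); S=lambda p:crop(p,4,(240,140))
print('tube',world(t,M([(100,181)]),.08),world(s,S([(474,122)]),.08))
print('jar',world(t,C([(95,367)]),.06),world(s,S([(237,130)]),.06))
print('glue',world(t,M([(613,502)]),.088),world(s,S([(433,396)]),.088))
print('reel',world(t,C([(308,500)]),.04),world(s,S([(166,450)]),.04))
print('disc',world(t,C([(170,506)]),.022),world(s,S([(90,308)]),.022))
w=world(t,C([(196,324),(236,313),(265,405),(223,417)]),.017)
print('weight',fit([(.045,.021),(.045,-.021),(-.045,-.021),(-.045,.021)],w))
w=world(s,S([(251,337),(296,378),(413,290)]),.017);print(w)
print('weight side',fit([(-.045,.021),(-.045,-.021),(.045,-.021)],w))
w=world(t,M([(368,165),(400,338),(410,157),(447,325)]),.009)
print('snips',fit([(.034,.009),(-.034,.009),(.034,-.009),(-.034,-.009)],w))
tr=lambda p:crop(p,4,(100,185))
w=world(t,tr([(33,78),(432,38),(458,393),(45,437)]),.018)
print('sew',fit([(.099,.112),(.099,-.112),(-.099,-.112),(-.099,.112)],w))
w=world(t,crop([(41,47),(213,38),(255,398),(77,408)],4,(430,195)),.018)
print('draft',fit([(.099,.048),(.099,-.048),(-.099,-.048),(-.099,.048)],w))
print('peg base',world(t,tr([(127,159)]),.005),'top?',world(t,tr([(100,153)]),.045))
E
```

```text
tube [[0.6941 0.0613]] [[0.6926 0.0505]]
jar [[0.5731 0.1191]] [[0.5741 0.1159]]
glue [[ 0.5822 -0.1208]] [[ 0.5853 -0.1224]]
reel [[ 0.4661 -0.0657]] [[ 0.4677 -0.0698]]
disc [[0.4583 0.053 ]] [[0.4622 0.0501]]
weight (array([0.5847, 0.0044]), np.float64(0.3160538272713115), np.float64(0.0025652394546747115))
[[ 0.5381  0.0009]
 [ 0.5502 -0.0349]
 [ 0.6341 -0.0013]]
weight side (array([0.5853, 0.0004]), np.float64(0.39220627928247265), np.float64(0.002368026538877799))
snips (array([ 0.6908, -0.0509]), np.float64(0.2167978426335877), np.float64(0.0009534649269091755))
sew (array([0.4922, 0.335 ]), np.float64(0.13179397955996125), np.float64(0.001119610163445639))
draft (array([ 0.4961, -0.3359]), np.float64(0.08222493711518533), np.float64(0.0010040007277049012))
peg base [[0.5329 0.4072]] top? [[0.5319 0.4064]]
```

Run:
```python
from h import *
import pickle
fs=pickle.load(open('f0.pkl','rb'));t,s=fs['top'],fs['side']
M=lambda p:crop(p,6,(270,120)); S=lambda p:crop(p,4,(240,140))
print('tube bore',world(t,M([(100,172)]),.08),world(s,S([(476,116)]),.08))
print('tube ring',world(t,M([(100,181)]),.07),world(s,S([(473,122)]),.07))
# overlay predicted circles
def circ(im,f,c,r,z,sc,off,col):
    a=np.linspace(0,2*np.pi,60);P=np.c_[c[0]+r*np.cos(a),c[1]+r*np.sin(a),np.full(60,z)]
    p=((proj(f,P)-off+.5)*sc-.5).astype(np.int32);cv2.polylines(im,[p],True,col,1)
a=cv2.imread('pics/mid.png');b=cv2.imread('pics/sidec.png')
for im,f,sc,off in ((a,t,6,(270,120)),(b,s,4,(240,140))):
    for z,c in ((0,(255,0,0)),(.08,(0,255,0))):
        circ(im,f,(.694,.0585),.025,z,sc,off,c)
    for z,c in ((0,(255,0,0)),(.088,(0,255,0))):
        circ(im,f,(.583,-.1215),.0135,z,sc,off,c)
    for z,c in ((0,(255,0,0)),(.06,(0,255,0))):
        circ(im,f,(.5736,.1175),.0235,z,sc,off,c)
    for th,z,hx,hy,c in ((.316,.017,.045,.021,(0,255,0)),(.316,.062,.026,.006,(0,255,255))):
        R=np.array([[np.cos(th),-np.sin(th)],[np.sin(th),np.cos(th)]])
        q=np.array([(hx,hy),(hx,-hy),(-hx,-hy),(-hx,hy)])@R.T+[.585,.003]
        p=((proj(f,np.c_[q,np.full(4,z)])-off+.5)*sc-.5).astype(np.int32);cv2.polylines(im,[p],True,c,1)
    th=.217;R=np.array([[np.cos(th),-np.sin(th)],[np.sin(th),np.cos(th)]])
    q=np.array([(.034,.013),(.034,-.013),(-.034,-.013),(-.034,.013)])@R.T+[.6908,-.0509]
    p=((proj(f,np.c_[q,np.full(4,.006)])-off+.5)*sc-.5).astype(np.int32);cv2.polylines(im,[p],True,(0,255,0),1)
cv2.imwrite('pics/ova.png',a);cv2.imwrite('pics/ovb.png',b)
```

```text
tube bore [[0.69738292 0.06143245]] [[0.69587569 0.05466296]]
tube ring [[0.69676402 0.06200761]] [[0.69771358 0.06056225]]
```

View pics/ova.png

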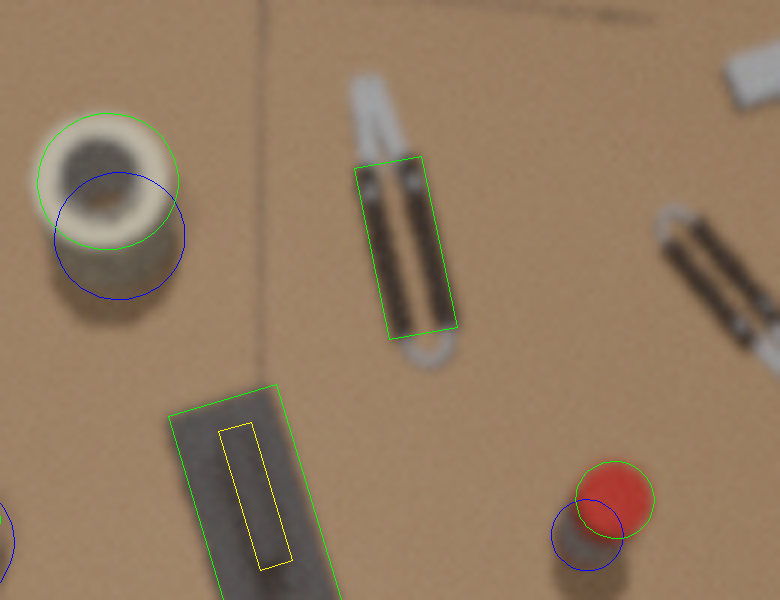

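View pics/ovb.png

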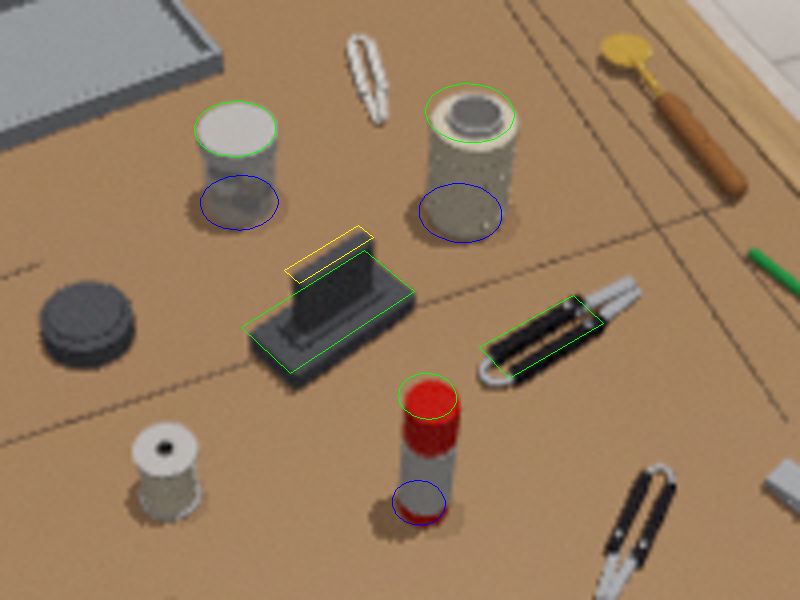

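Top and side views agree to about 3–4 mm, which looks like a systematic offset in y. I'll take the top values, pulled slightly towards the side view, and start with the weight, checking it with the wrist camera from above.

```bash
cat >> h.py <<'E'
def R(phi): 
    c,s=np.cos(phi),np.sin(phi); return np.array([[0,c,s],[0,s,-c],[-1,0,0.]])
def tr(t,th,p):
    c,s=np.cos(th),np.sin(th); return np.array([t[0]+c*p[0]-s*p[1],t[1]+s*p[0]+c*p[1]])
SEW=((.4922,.334),.132); DR=((.4961,-.337),.082)
def st(m=''):
    s=env.observe(); print(m,'t=%.2f'%s['time'],np.round(s['tcp_pos'],4),'w=%.4f'%s['gripper_width'],'F',np.round(s['contact_force'],1))
def pic(n,name):
    f=env.grab_frame(n); cv2.imwrite(f'pics/{name}.png',f['frame'][:,:,::-1]); import pickle; pickle.dump(f,open(f'pics/{name}.pkl','wb')); return f
E
python3 - <<'E'
from h import *
for p,phi in [((.585,.003),1.88),((*tr(*DR,(-.0335,0)),),1.653),((.583,-.122),1.653),((.697,.06),1.70),(tr(*SEW,(.048,.064)),1.70),(tr(*SEW,(-.048,.064)),1.70),((.691,-.052),1.788),(tr(*SEW,(0,-.045)),1.70+.6),(tr(*SEW,(0,-.045)),1.70-.6)]:
    for d in (0,np.pi):
        q=[env.inverse_kinematics([*p,z],R(phi-d)) for z in (.05,.2)]
        print(np.round(p,3),phi-d,[None if x is None else np.round(x,2)[[4,5,6]] for x in q])
env.movep([.585,.003,.2],R(1.88-np.pi) if 0 else R(1.88)); st()
pic('wrist','w1')
E
```

```text
[0.585 0.003] 1.88 [array([0.25, 0.5 , 1.59]), array([0.05, 0.79, 1.78])]
[0.585 0.003] -1.2615926535897932 [array([-0.73,  0.6 , -0.65]), array([-0.56,  0.89, -0.79])]
[ 0.463 -0.34 ] 1.653 [array([0.58, 0.55, 1.71]), array([-0.25,  0.79,  2.47])]
[ 0.463 -0.34 ] -1.488592653589793 [array([-0.31,  0.47, -0.62]), array([-0.64,  0.91, -0.29])]
[ 0.583 -0.122] 1.653 [array([0.25, 0.52, 1.58]), array([-0.05,  0.81,  1.86])]
[ 0.583 -0.122] -1.488592653589793 [array([-0.72,  0.62, -0.68]), array([-0.61,  0.93, -0.76])]
[0.697 0.06 ] 1.7 [array([0.14, 0.72, 1.46]), array([0.03, 0.98, 1.55])]
[0.697 0.06 ] -1.4415926535897932 [array([-0.71,  0.84, -1.01]), array([-0.62,  1.09, -1.08])]
[0.531 0.404] 1.7 [array([0.1 , 0.65, 0.92]), array([0.07, 0.93, 0.95])]
[0.531 0.404] -1.4415926535897932 [array([-0.73,  0.78, -1.53]), array([-0.59,  1.03, -1.64])]
[0.436 0.391] 1.7 [array([0.1 , 0.49, 0.83]), array([0.06, 0.8 , 0.86])]
[0.436 0.391] -1.4415926535897932 [array([-0.75,  0.61, -1.53]), array([-0.58,  0.89, -1.68])]
[ 0.691 -0.052] 1.788 [array([0.21, 0.72, 1.65]), array([0.03, 0.97, 1.8 ])]
[ 0.691 -0.052] -1.353592653589793 [array([-0.73,  0.83, -0.75]), array([-0.61,  1.08, -0.84])]
[0.498 0.289] 2.3 [array([0.3 , 0.49, 1.45]), array([0.18, 0.79, 1.55])]
[0.498 0.289] -0.8415926535897933 [array([-0.57,  0.53, -0.89]), array([-0.44,  0.83, -0.99])]
[0.498 0.289] 1.1 [array([-0.02,  0.46,  0.54]), array([-0.06,  0.78,  0.58])]
[0.498 0.289] -2.041592653589793 [array([0.86, 0.7 , 2.89]), array([-0.9 ,  1.1 , -1.76])]
 t=2.81 [0.5851 0.0043 0.2001] w=0.0856 F [-0.4 -0.8  0.6]
```

View pics/w1.png

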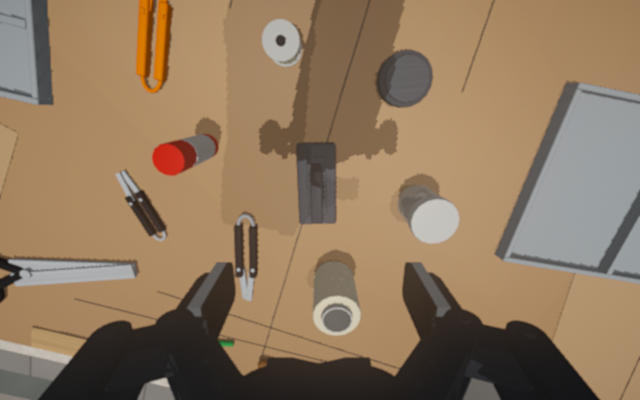

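The wrist view shows the foot of the weight at columns 298–336 and rows 143–223, square to the jaws. The tube bore is at (338,319), the jar lid at (432,221) and the glue cap at (170,156).

Run:
```python
from h import *
import pickle
f=pickle.load(open('pics/w1.pkl','rb'))
im=cv2.imread('pics/w1.png'); cv2.imwrite('pics/w1c.png',cv2.resize(im[130:250,220:360],None,fx=5,fy=5,interpolation=cv2.INTER_CUBIC))
for n,uv,z in [('jar',(432,221),.06),('tube',(338,319),.08),('glue',(170,156),.088),('reel',(281,41),.04),('disc',(408,76),.022)]: print(n,world(f,uv,z))
w=world(f,[(298,143),(336,143),(336,223),(299,223)],.017)
print(fit([(-.045,-.021),(-.045,.021),(.045,.021),(.045,-.021)],w))
w=world(f,[(244,249)],.006);print('snips',w)
```

```text
jar [[0.57513823 0.11436841]]
tube [[0.69498725 0.05920289]]
glue [[ 0.58068615 -0.12170507]]
reel [[ 0.46889936 -0.06727429]]
disc [[0.45813903 0.05077698]]
(array([0.58555061, 0.00229298]), np.float64(0.31451803365189723), np.float64(0.0017731034041646235))
snips [[ 0.69037248 -0.05599169]]
```

View pics/w1c.png

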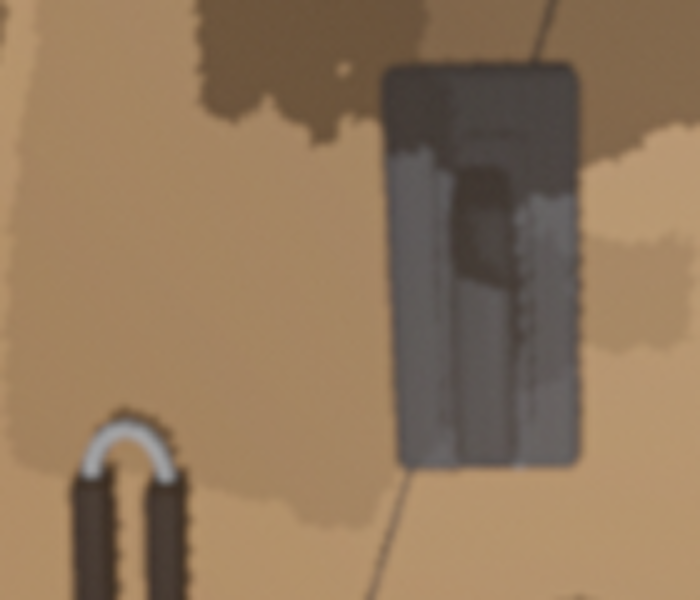

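All three cameras now agree to about 2 mm. I'll pick the weight.

Run:
```python
from h import *
env.move_linear([.5855,.003,.09],R(1.886),velocity=.15)
c=env.move_linear([.5855,.003,.047],velocity=.06,contact_N=8); st('down %s'%c)
env.clamp(90); st('clamp')
env.move_linear([.5855,.003,.10],velocity=.08); st('lift')
env.move_linear([.5855,.003,.20],velocity=.15); st('lift')
pic('side','s2');pic('wrist','w2')
```

```text
down False t=4.61 [0.5857 0.0029 0.0471] w=0.0852 F [ 0.7 -0.2 -0.5]
clamp t=5.28 [0.5857 0.0028 0.0472] w=0.0105 F [ 0.5 -1.1  1.5]
lift t=6.08 [0.5851 0.003  0.0999] w=0.0108 F [ 0.8  0.3 -5.8]
lift t=6.90 [0.5846 0.0029 0.199 ] w=0.0108 F [-0.7  1.4 -6.3]
```

View pics/s2.png

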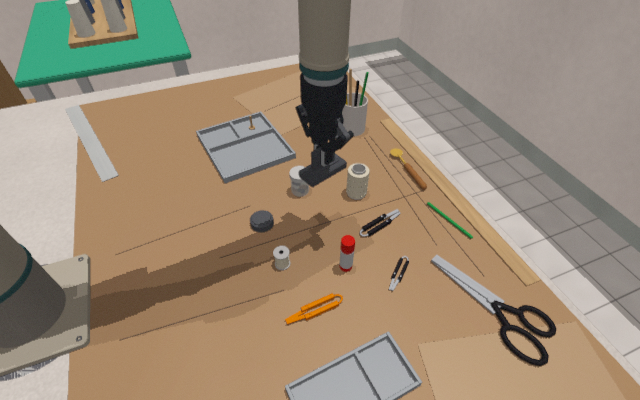

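View pics/w2.png

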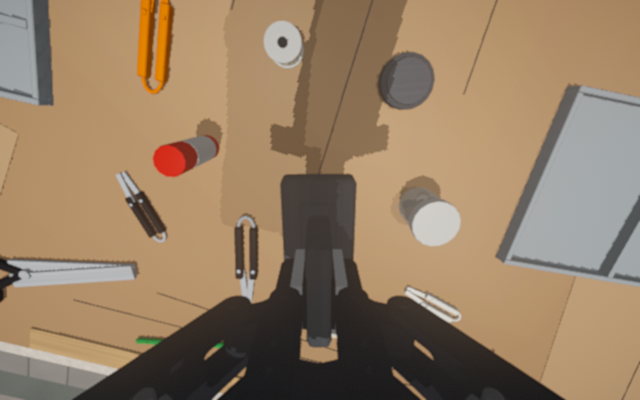

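The weight is held level by its rib, with about 6 N of load on the wrist. Next is the longer drafting compartment.

Run:
```python
from h import *
p=tr(*DR,(-.0335,0)); print(p)
env.move_linear([*p,.2],R(1.653),velocity=.22); st()
env.move_linear([*p,.075],velocity=.12); st('above')
pic('wrist','w3')
c=env.move_linear([*p,.049],velocity=.02,contact_N=4); st('down %s'%c)
```

```text
[ 0.46271256 -0.33974392]
 t=8.81 [ 0.4635 -0.3382  0.1999] w=0.0109 F [ 0.3  0.4 -5.6]
above t=10.00 [ 0.4633 -0.3401  0.0757] w=0.0108 F [-0.4 -0.3 -5.5]
down True t=11.09 [ 0.4626 -0.3398  0.0521] w=0.0107 F [-0.1  0.   6.4]
```

View pics/w3.png

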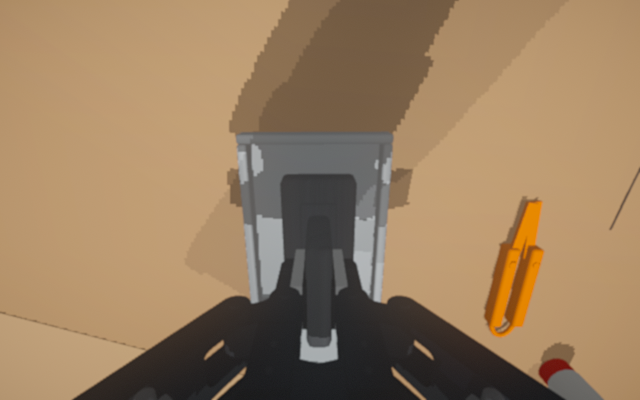

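The weight is centred and parallel between the compartment walls, and it made contact at TCP z = 0.052, as predicted. I'll release it and fetch the glue stick.

Run:
```python
from h import *
p=tr(*DR,(-.0335,0))
env.let_go(); st('open')
env.move_linear([*p,.18],velocity=.15)
env.movep([.5815,-.1215,.17],R(1.653)); st('glue')
pic('wrist','w4')
env.move_linear([.5815,-.1215,.052],velocity=.12,contact_N=8); st('down')
env.clamp(40); st('clamp')
env.move_linear([.5815,-.1215,.16],velocity=.15); st('lift')
pic('side','s4')
```

```text
open t=11.80 [ 0.4612 -0.3388  0.0506] w=0.0854 F [ 0.3 -0.6  0.4]
glue t=13.78 [ 0.5806 -0.1238  0.1696] w=0.0855 F [ 0.  -0.4  0. ]
down t=14.97 [ 0.5821 -0.1217  0.0527] w=0.0855 F [-0.6  0.2  0.4]
clamp t=15.53 [ 0.5815 -0.1215  0.0521] w=0.0261 F [0.4 0.3 1. ]
lift t=16.40 [ 0.5808 -0.1213  0.1593] w=0.0262 F [ 0.4 -0.  -0.4]
```

View pics/s4.png

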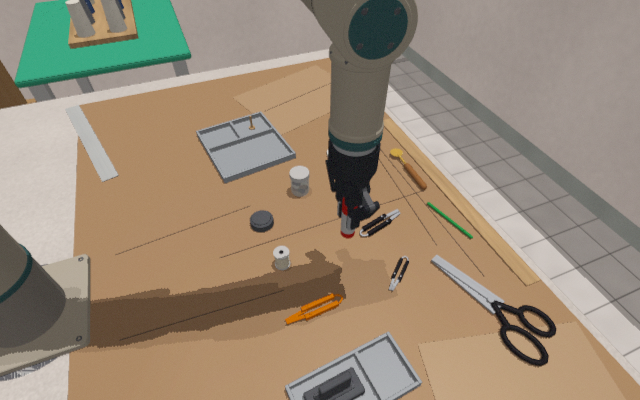

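The weight lies in its compartment, and the glue is gripped upright (jaw opening 26 mm) and lifted.

```bash
python3 - <<'E'
from h import *
p=tr(*DR,(.0625,0)); print(p)
env.move_linear([*p,.16],R(1.653),velocity=.22); st()
env.move_linear([*p,.07],velocity=.12); env.dwell(.2); st('above')
c=env.move_linear([*p,.053],velocity=.02,contact_N=3); st('down %s'%c)
env.let_go(); st('open')
env.move_linear([*p,.17],velocity=.15)
pic('top','t5');pic('side','s5');pic('wrist','w5')
E
python3 - <<'E'
import cv2,numpy as np
a=cv2.imread('pics/t5.png')[185:315,420:520];b=cv2.imread('pics/s5.png')[240:400,260:440]
o=np.zeros((600,800,3),np.uint8)
a=cv2.resize(a,None,fx=3.8,fy=3.8);b=cv2.resize(b,None,fx=2.3,fy=2.3)
o[:a.shape[0],:a.shape[1]]=a;o[:b.shape[0],385:385+b.shape[1]]=b
cv2.imwrite('pics/c5.png',o)
E
```

```text
[ 0.55838999 -0.33188074]
 t=17.56 [ 0.559  -0.3296  0.1598] w=0.0260 F [ 0.2  1.  -0.5]
above t=18.66 [ 0.5589 -0.3322  0.0709] w=0.0256 F [0.  0.3 0.7]
down True t=19.30 [ 0.5583 -0.3318  0.0571] w=0.0259 F [-0.4  0.1  4.9]
open t=19.91 [ 0.5577 -0.3315  0.0564] w=0.0856 F [ 0.4 -0.5  0.1]
```

View pics/c5.png

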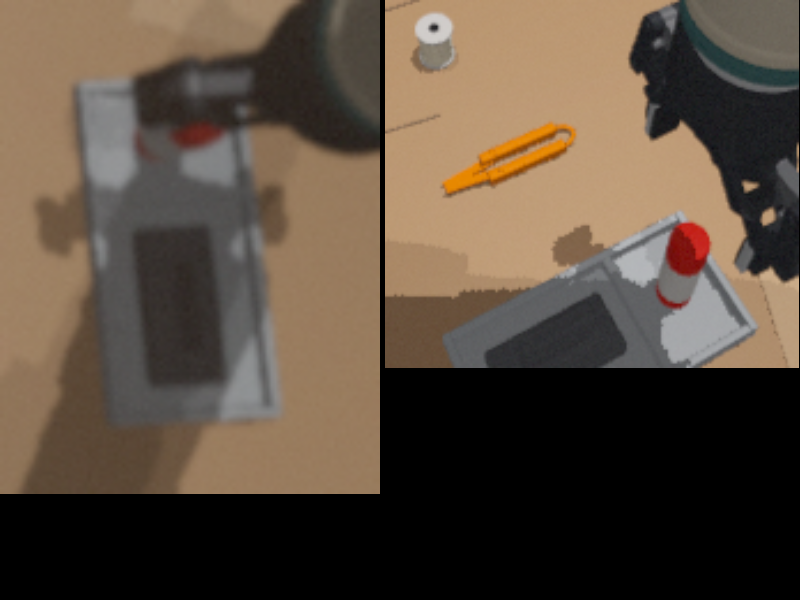

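View pics/w5.png

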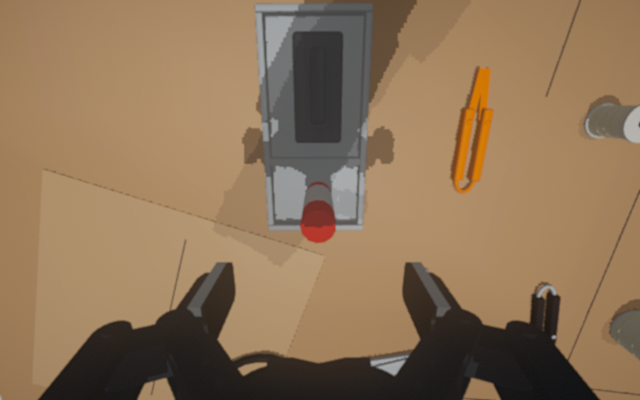

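Both drafting parts are in place: the weight is centred and parallel to the walls, and the glue stands upright in the short compartment. Next I'll pick the tube.

```bash
python3 - <<'E'
from h import *
env.movep([.696,.060,.19],R(1.70)); st('tube')
pic('wrist','w6')
env.move_linear([.696,.060,.055],velocity=.12,contact_N=8); st('down')
env.clamp(40); st('clamp')
env.move_linear([.696,.060,.17],velocity=.15); st('lift')
p=tr(*SEW,(.048,.064)); print(p)
env.move_linear([*p,.17],velocity=.22); env.dwell(.3); st()
pic('side','s6');pic('wrist','w6b'); pic('top','t6')
E
python3 - <<'E'
import cv2,numpy as np
a=cv2.imread('pics/s6.png')[40:200,170:370]
cv2.imwrite('pics/s6c.png',cv2.resize(a,None,fx=3.7,fy=3.7))
E
```

```text
tube t=22.50 [0.696  0.0572 0.1899] w=0.0854 F [-0.4  0.  -0. ]
down t=23.82 [0.6968 0.0601 0.056 ] w=0.0854 F [-0.5  0.2  0.7]
clamp t=24.25 [0.6964 0.06   0.0559] w=0.0497 F [-0.3 -0.7  5.1]
lift t=25.17 [0.6951 0.06   0.1688] w=0.0499 F [ 0.1  0.2 -1.7]
[0.53135894 0.40376086]
 t=27.35 [0.5316 0.4033 0.17  ] w=0.0498 F [-0.9  0.3 -1.2]
```

View pics/s6c.png

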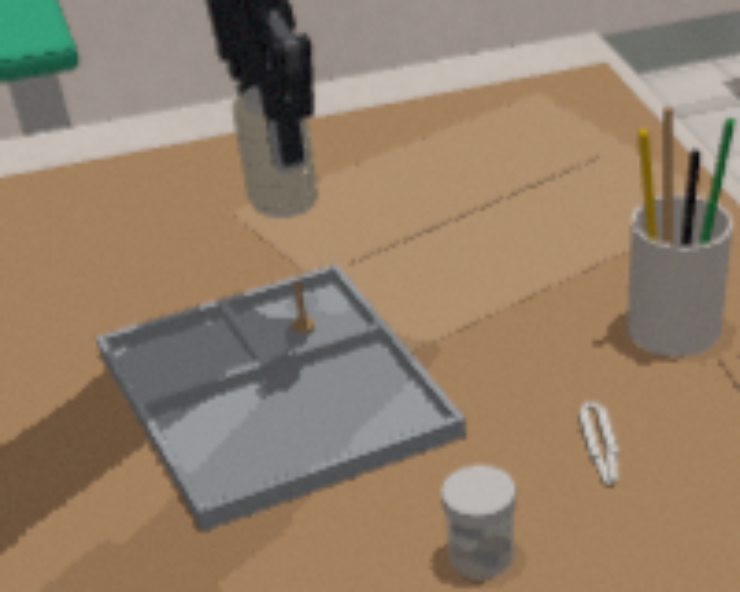

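View pics/w6b.png

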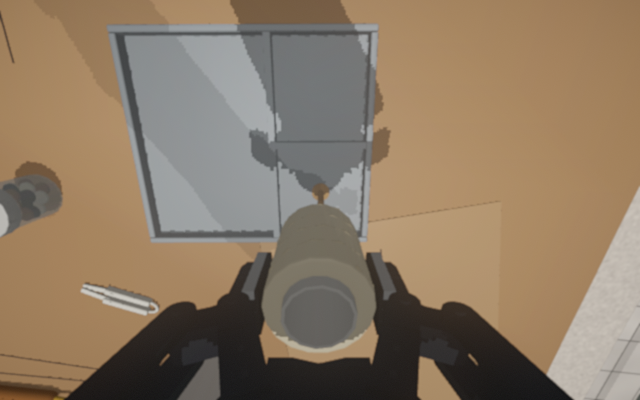

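View pics/t6.png

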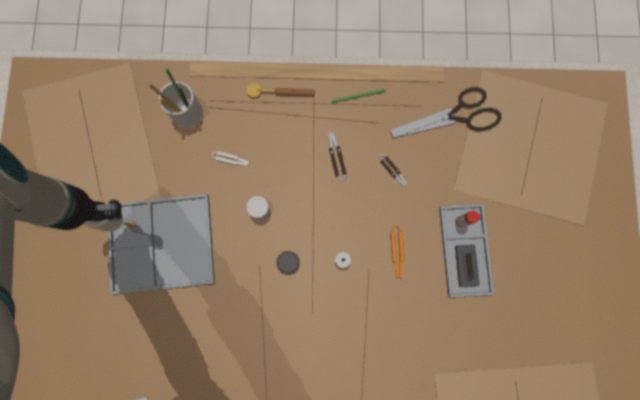

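View pics/w6.png

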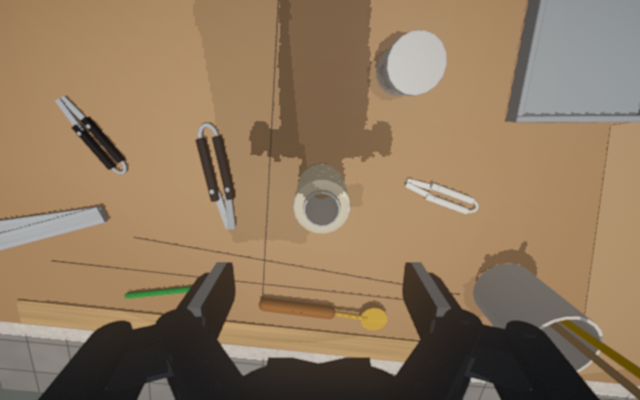

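Run:
```python
from h import *
import pickle
f=pickle.load(open('pics/w6b.pkl','rb'))
w=world(f,[(109,27),(378,26),(367,240),(152,241)],.018)
t,th,e=fit([(-.099,-.112),(-.099,.112),(.099,.112),(.099,-.112)],w);print(t,th,e,tr(t,th,(.048,.064)))
print('peg base',world(f,(320,188),.005))
# tube alignment in wrist image: held tube axis predicted px
print(proj(f,[[*tr(t,th,(.048,.064)),.005],[*tr(t,th,(.048,.064)),.045],[.5316,.4033,.195]]))
im=cv2.imread('pics/w6b.png');cv2.imwrite('pics/w6c.png',cv2.resize(im[170:360,240:400],None,fx=3.1,fy=3.1,interpolation=cv2.INTER_CUBIC))
```

```text
[0.49428017 0.33682993] 0.13242004238655222 0.00337326559376927 [0.53340981 0.40660723]
peg base [[0.52984561 0.40425176]]
[[321.84887287 191.65554687]
 [322.35819097 204.30235274]
 [319.59590478 319.23973963]]
```

View pics/w6c.png

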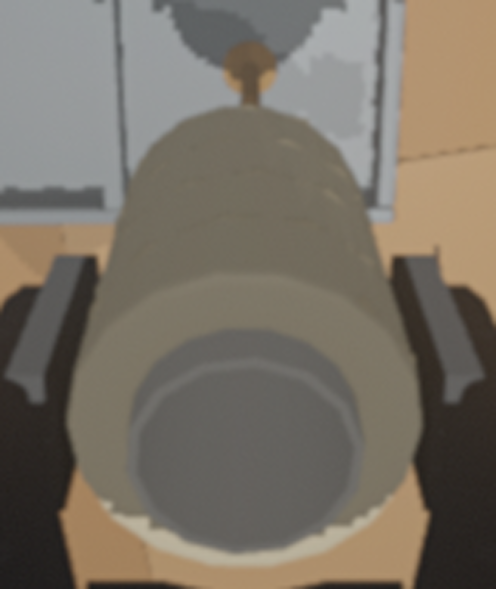

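The peg base shows at about (320,192), straight ahead of the tube. That is within 2 mm of the tray fit and the bore gives 11 mm of clearance each way, so I'll lower it.

Run:
```python
from h import *
p=(.5325,.4045)
c=env.move_linear([*p,.13],velocity=.1); env.dwell(.2)
c=env.move_linear([*p,.075],velocity=.06,contact_N=4); st('mid %s'%c)
if not c:
    c=env.move_linear([*p,.055],velocity=.02,contact_N=3); st('down %s'%c)
    env.let_go(); st('open')
    env.move_linear([*p,.18],velocity=.15)
    pic('side','s7');pic('wrist','w7')
```

```text
mid False t=29.32 [0.5328 0.4047 0.0754] w=0.0499 F [ 0.3  0.  -1.1]
down True t=30.02 [0.5324 0.4044 0.0609] w=0.0496 F [-0.7 -0.7  5.6]
open t=30.48 [0.5316 0.4038 0.0598] w=0.0854 F [0.5 0.  0.4]
```

View pics/w7.png

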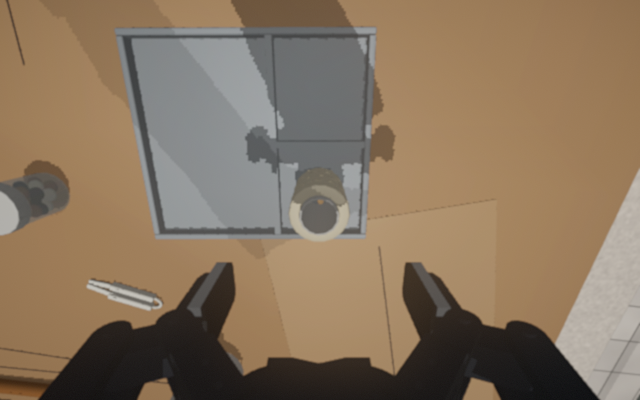

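View pics/s7.png

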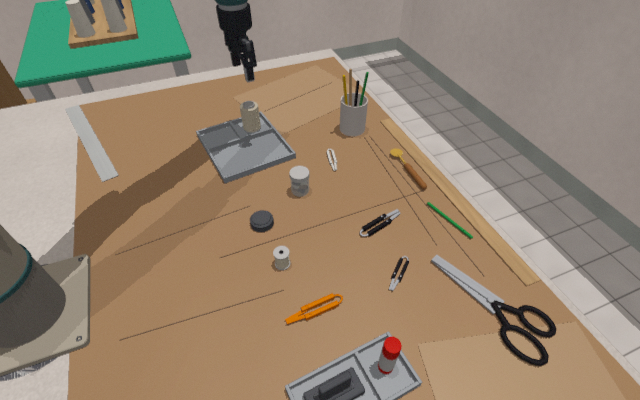

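The tube stands upright with the peg tip visible in its bore, about (320,201) in the wrist view. Jar next.

Run:
```python
from h import *
a=(.574,.1165)
env.movep([*a,.16],R(1.70)); st('jar')
pic('wrist','w8')
c=env.move_linear([*a,.041],velocity=.12,contact_N=8); st('down %s'%c)
env.clamp(40); st('clamp')
env.move_linear([*a,.15],velocity=.15); st('lift')
p=tr((.493,.335),.132,(-.048,.064)); print(p)
env.move_linear([*p,.15],velocity=.22); env.dwell(.3); st()
pic('wrist','w8b')
```

```text
jar t=32.65 [0.5741 0.1189 0.1601] w=0.0854 F [-0.6  0.7  0.2]
down False t=33.84 [0.5746 0.1166 0.0417] w=0.0855 F [ 0.2  0.2 -0.6]
clamp t=34.29 [0.5744 0.1167 0.0417] w=0.0463 F [-1.   0.3  5.2]
lift t=35.17 [0.5732 0.1163 0.1492] w=0.0460 F [ 0.  -0.1 -0.7]
[0.43699408 0.39212562]
 t=37.02 [0.4374 0.3916 0.15  ] w=0.0464 F [ 0.4  0.8 -1. ]
```

View pics/w8b.png

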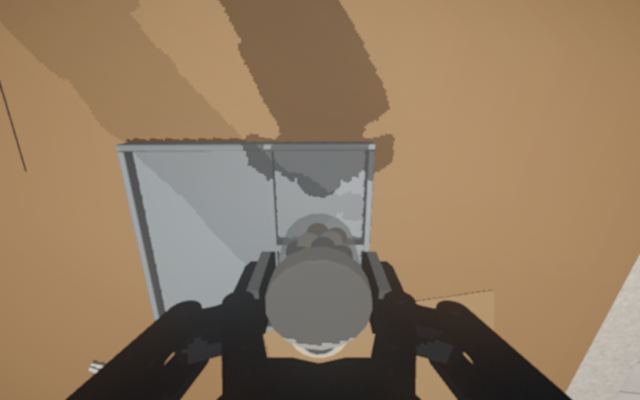

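The jar is held and aligned over the plain square, whose walls sit at about columns 275 and 367. I'll lower it, then fetch the snips.

Run:
```python
from h import *
p=tr((.493,.335),.132,(-.048,.064))
c=env.move_linear([*p,.062],velocity=.1,contact_N=6); st('mid %s'%c)
if not c:
    c=env.move_linear([*p,.041],velocity=.02,contact_N=3); st('down %s'%c)
    env.let_go(); st('open')
    env.move_linear([*p,.18],velocity=.15)
    pic('wrist','w9')
    env.movep([.6905,-.053,.15],R(.217+np.pi/2)); env.dwell(.2); st('snips')
    pic('wrist','w9b')
```

```text
mid False t=38.10 [0.4374 0.3925 0.0625] w=0.0468 F [-0.5 -0.4 -0.9]
down True t=38.85 [0.4368 0.392  0.0467] w=0.0459 F [-1.1 -0.6  5.9]
open t=39.33 [0.4363 0.3916 0.046 ] w=0.0855 F [0.5 0.6 0.1]
snips t=42.48 [ 0.6906 -0.0515  0.1501] w=0.0852 F [-0.1  0.4 -0.9]
```

View pics/w9.png

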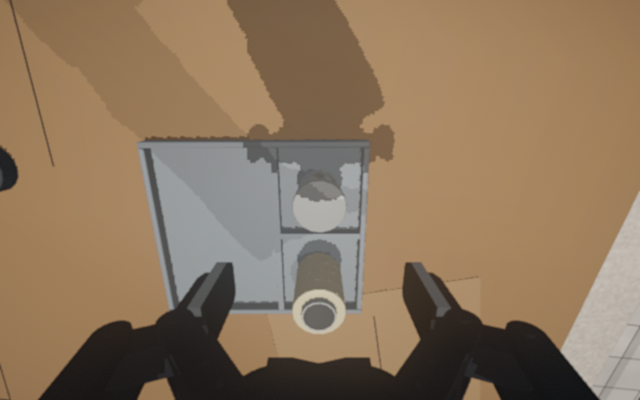

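View pics/w9b.png

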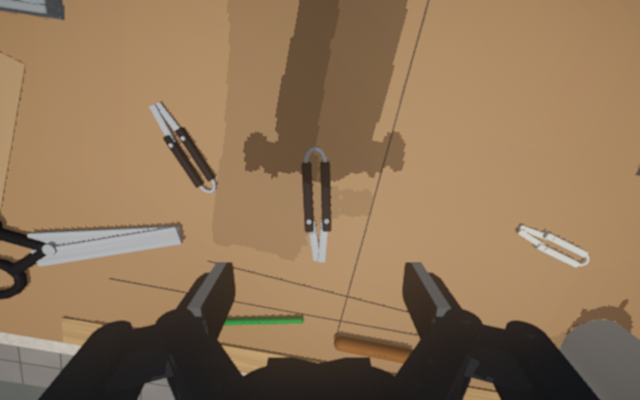

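The jar and tube both stand in their squares. The snips' grips span rows 162–232, centred at about (317,197), almost parallel to the image columns.

Run:
```python
from h import *
import pickle
f=pickle.load(open('pics/w9b.pkl','rb'))
print(world(f,[(317,197)],.008)); w=world(f,[(316,150),(319,260)],.004);d=w[1]-w[0];print(np.arctan2(d[1],d[0]),np.linalg.norm(d), w.mean(0))
im=cv2.imread('pics/w9b.png');cv2.imwrite('pics/w9c.png',cv2.resize(im[140:270,270:370],None,fx=4.5,fy=4.5,interpolation=cv2.INTER_CUBIC))
```

```text
[[ 0.6917666  -0.05332573]]
0.24345071986227831 0.1121495507461678 [ 0.70418732 -0.05001411]
```

View pics/w9c.png

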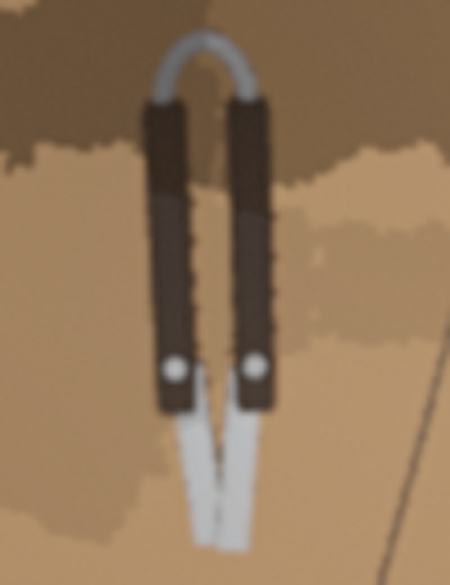

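```bash
python3 - <<'E'
from h import *
a=(.691,-.0532); ph=.232+np.pi/2
env.move_linear([*a,.06],R(ph),velocity=.12); env.dwell(.2)
c=env.move_linear([*a,.019],velocity=.04,contact_N=5); st('down %s'%c)
env.clamp(30); st('clamp')
env.dwell(.2)
env.move_linear([*a,.05],velocity=.06); st('lift')
env.move_linear([*a,.13],velocity=.12); st('lift')
pic('wrist','w10');pic('side','s10')
E
python3 - <<'E'
import cv2
a=cv2.imread('pics/s10.png')[80:260,290:470]
cv2.imwrite('pics/s10c.png',cv2.resize(a,None,fx=3.3,fy=3.3))
E
```

```text
down False t=44.80 [ 0.6913 -0.0532  0.0193] w=0.0856 F [ 0.4  0.  -0.2]
clamp t=45.38 [ 0.6913 -0.0532  0.0193] w=0.0251 F [0.6 0.1 1.1]
lift t=46.25 [ 0.6909 -0.0532  0.0502] w=0.0252 F [ 0.1  0.1 -0.1]
lift t=47.07 [ 0.6904 -0.0532  0.1293] w=0.0254 F [-0.6  1.1 -0.8]
```

View pics/w10.png

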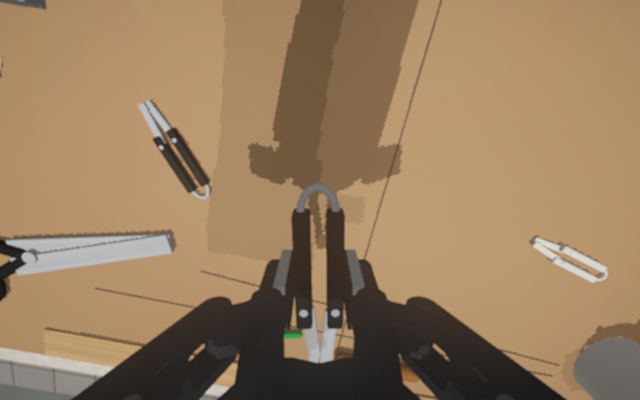

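View pics/s10c.png

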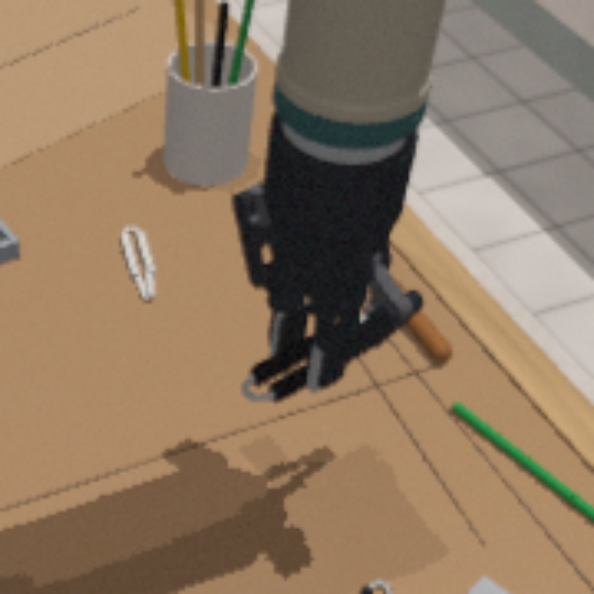

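The snips are held level between the pads. They go into the large compartment, turned about 35° so the open fingers clear the walls.

Run:
```python
from h import *
p=tr((.493,.335),.132,(-.005,-.047)); print(p)
env.move_linear([*p,.13],R(.132+.6+np.pi/2),velocity=.2); env.dwell(.3); st()
env.move_linear([*p,.045],velocity=.1); env.dwell(.2)
pic('wrist','w11')
c=env.move_linear([*p,.022],velocity=.015,contact_N=3); st('down %s'%c)
```

```text
[0.4942295  0.28775078]
 t=49.58 [0.4944 0.2875 0.13  ] w=0.0248 F [ 0.5  0.1 -0.1]
down True t=52.08 [0.4942 0.2877 0.0242] w=0.0250 F [ 0.7 -0.7  4.6]
```

View pics/w11.png

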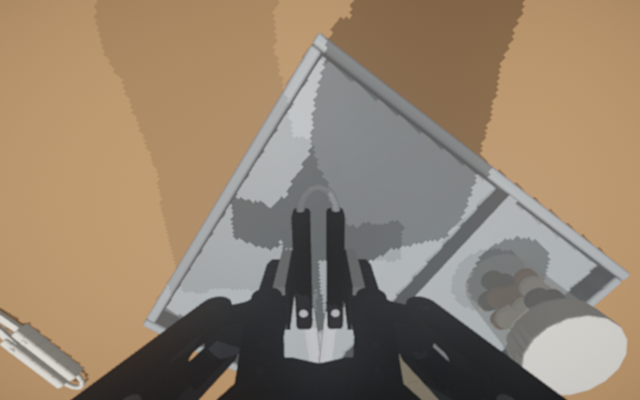

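```bash
python3 - <<'E'
from h import *
p=tr((.493,.335),.132,(-.005,-.047))
env.let_go(); st('open')
env.move_linear([*p,.06],velocity=.08); env.move_linear([*p,.2],velocity=.15); st('up')
pic('wrist','w12')
env.movep([.45,0,.35],R(np.pi/2)); env.dwell(.3)
pic('side','s12'); st()
env.goto_joints([-1.314,.628,.038,1.517,-.027,.996,-.02]); env.dwell(.3); pic('top','t12'); st()
E
python3 - <<'E'
import cv2,numpy as np
im=cv2.imread('pics/t12.png')
a=cv2.resize(im[185:305,100:225],None,fx=4,fy=4,interpolation=cv2.INTER_CUBIC)
b=cv2.resize(im[195:305,430:505],None,fx=4,fy=4,interpolation=cv2.INTER_CUBIC)
o=np.zeros((480,800,3),np.uint8); o[:480,:500]=a; o[:440,500:800]=b
cv2.imwrite('pics/t12c.png',o)
E
```

```text
open t=52.70 [0.4936 0.2873 0.0234] w=0.0856 F [-0.3  0.3 -0.7]
up t=54.39 [0.4936 0.2873 0.1991] w=0.0854 F [-0.3  0.   0.3]
 t=56.03 [0.4501 0.0005 0.3496] w=0.0854 F [ 0.2 -0.   0.1]
 t=58.77 [0.2062 0.6168 0.2508] w=0.0854 F [ 0.4 -0.3 -0.3]
```

View pics/w12.png

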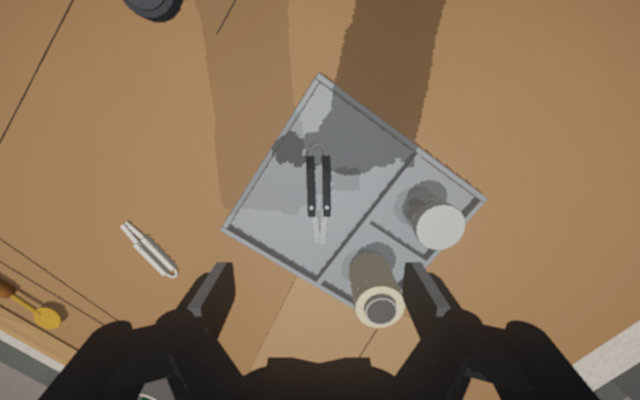

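View pics/s12.png

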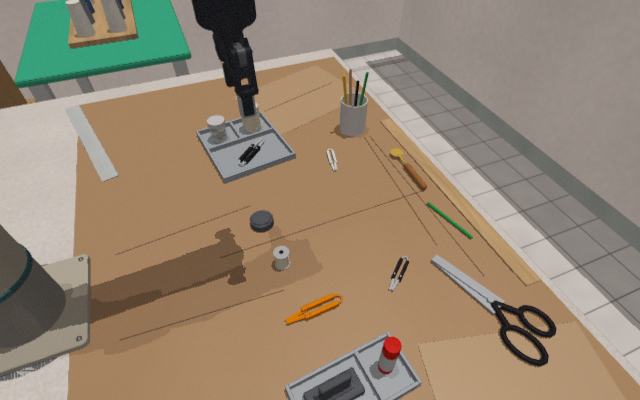

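View pics/t12.png

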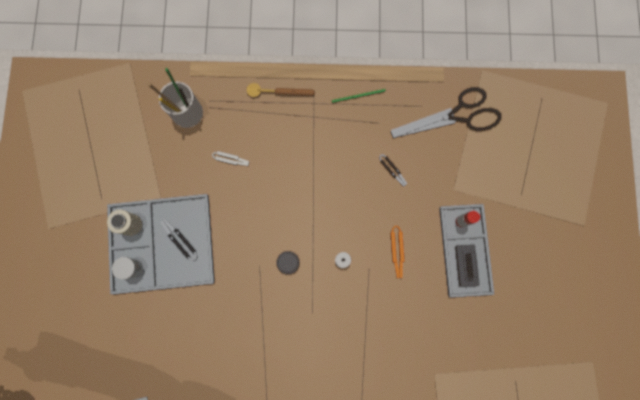

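View pics/t12c.png

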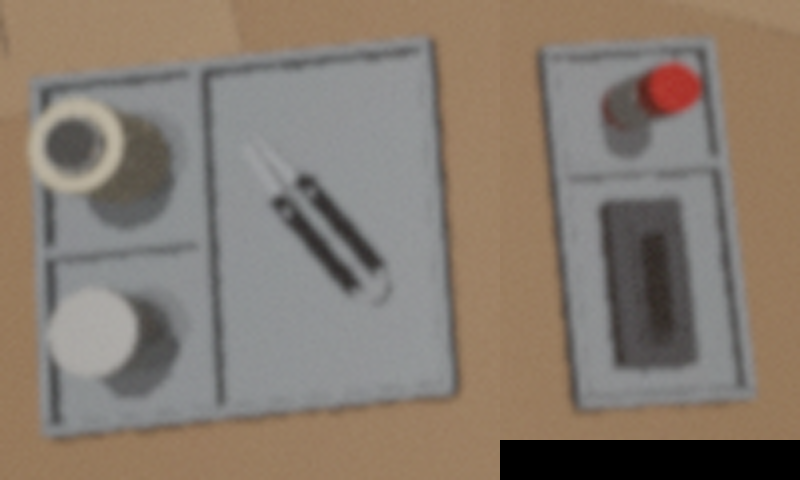

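Run:
```python
from h import *
import pickle
t=pickle.load(open('pics/t12.pkl','rb'));f0=pickle.load(open('f0.pkl','rb'))['top']
def inv(T,p):
    (a,b),th=T;c,s=np.cos(th),np.sin(th);d=np.array(p).ravel()-[a,b];return np.round([c*d[0]+s*d[1],-s*d[0]+c*d[1]],4)
S=((.4922,.335),.132);D=((.4961,-.3359),.082)
A=lambda p:crop(p,4,(100,185));B=lambda p:crop((p[0]-500,p[1]),4,(430,195))
print('tube',inv(S,world(t,A((75,143)),.085)),'jar',inv(S,world(t,A((93,333)),.065)),'snips',inv(S,world(t,A((331,236)),.012)))
print('glue',inv(D,world(t,B((670,89)),.093)),'weight',inv(D,world(t,B((648,283)),.022)))
a=f0['frame'].astype(int);b=t['frame'].astype(int);d=np.abs(a-b).sum(2)
print('disc/reel diff',d[245:280,272:360].mean(),d[245:280,272:360].max(),'bg',d[300:340,200:240].mean() ,d[100:110,550:600].mean())
```

```text
tube [0.0492 0.0627] jar [-0.0482  0.0651] snips [-0.0058 -0.0469]
glue [0.0632 0.0046] weight [-0.034  0.004]
disc/reel diff 4.142857142857143 19 bg 4.0525 4.124
```

All five parts are well inside their limits, and the patch around the disc and reel hasn't changed since the first picture. I'm handing in.

Run:
```python
from h import *
print(env.hand_in()); st()
```

```text
the job is handed in; nothing more can be done
None
the job is handed in; nothing more can be done
```

Both kits are made up and the job is handed in, at about 59 s of the 123 s allowed. `hand_in()` gives no verdict, so success isn't confirmed beyond my own checks.

**What I did:** The weight (held by its rib and set down until it touched) and the glue stick went into the drafting tray. The tube went over the peg, the jar into the plain square and the larger black snips flat into the big sewing compartment. Each part was released only after it touched the tray floor, within 1 mm of the expected height.

**Last checks:** In the final top view, measured in each tray's frame, every part is well inside its x and y limits:

| Part | x (mm) | y (mm) |
|---|---|---|
| weight | -34 | +4 |
| glue stick | +63 | +5 |
| tube | +49 | +63 |
| jar | -48 | +65 |
| snips | -6 | -47 |

- **Upright and flat:** The glue stick, tube and jar look upright and the weight and snips flat. I judged this by eye and did not measure tilt.
- **Reel and round weight:** The image around them is unchanged from the start.
- **Arm:** It is back at its start pose with the gripper open, touching nothing.

**Disagreements:** Before picking, the cameras differed by 3–4 mm in y, and once by 10 mm on the tube. The tube's gap shrank to a few millimetres once I measured it at the bore instead of the outer rim. No check failed.

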